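Switch off the key-hook moulder, unload it and cool the hook

TASK

One of the two small moulding machines still has a finished red key hook in its mould. First throw that machine's lever over to off (towards the robot, the white mark), then lift the hook straight out and set it down gently on its back plate, hook up, in the steel-edged cooling tray; let go of it, and only then turn the blue fan switch beside the tray clockwise as far as it goes. Leave the other machine's lever off and do not disturb the other things on the desk.

Things in the scene. Friction and masses are not known exactly. Their poses are not given: they have to be found in the camera images.
- station_a: the machine whose mould holds the red hook: grey flat machine 130 (x) by 200 (y) by 45 mm high, fixed to the desk; origin at the centre of its underside, +x away from the robot. Along its y from -86 to +74 mm: an aluminium upper platen folded open (upright, leaning outwards, its top 104 mm above the table), the open mould (centre y -30 mm), the lever (y +74 mm).
- station_b: the other, identical machine, with an empty mould: grey flat machine 130 (x) by 200 (y) by 45 mm high, fixed to the desk; origin at the centre of its underside, +x away from the robot. Along its y from -86 to +74 mm: an aluminium upper platen folded open (upright, leaning outwards, its top 104 mm above the table), the open mould (centre y -30 mm), the lever (y +74 mm).
- station_a_mould (a point): centre of the floor of station_a's mould, 45 mm above the table; the pocket is 44 (x) by 60 (y) mm with walls 8 mm high
- lever_a_tip (a point): centre of the black ball, 26 mm across, at the end of the thin steel lever (10 mm thick) of station_a; 75 mm from the hinge, about 127 mm above the table at either stop and 138 mm when upright
- lever_a (a joint): lever of station_a: its tilt about the station's y axis (hinge at x 0, y +74, z 63 mm of the station). 0 = off, leaning 0.55 rad to the station's -x, towards the robot, over a white mark; 1.1 = on, leaning 0.55 rad to +x, away from the robot, over a green mark; 0.55 = upright. Over-centre: it falls by itself to whichever stop it leans to; less than 1 N at the ball moves it.
- lever_b_tip (a point): centre of the black ball, 26 mm across, at the end of the thin steel lever (10 mm thick) of station_b; 75 mm from the hinge, about 127 mm above the table at either stop and 138 mm when upright
- lever_b (a joint): lever of station_b: its tilt about the station's y axis (hinge at x 0, y +74, z 63 mm of the station). 0 = off, leaning 0.55 rad to the station's -x, towards the robot, over a white mark; 1.1 = on, leaning 0.55 rad to +x, away from the robot, over a green mark; 0.55 = upright. Over-centre: it falls by itself to whichever stop it leans to; less than 1 N at the ball moves it.
- hook: red plastic key hook lying on its back, about 60 g: plate 40 (x) by 56 (y) by 8 mm; on it stands a hook 12 mm thick in x: a post (y -16 to +2 mm) with a bar on top (y -16 to +20, z 32 to 46 mm). Origin: centre of the plate's underside, z up. In the mould its axes lie along the station's, with 2 mm play; pinch it across x, fingertips 15 mm or more above the underside.
- cooler: white cooling unit 160 (x) by 210 (y) by 20 mm high, fixed to the desk, origin at the centre of its underside, +x away from the robot. Tray at its y -40 mm; grey fan housing behind the tray (x 50 to 78 mm, 58 mm high); grey switch pod 57 mm high at y +67 mm.
- cooler_tray (a point): centre of the cooling tray's floor, 20 mm above the table, axes as the cooler's; the tray is 110 by 110 mm inside, with a steel lip 10 mm high and 5 mm thick
- fan_grip (a point): on the upright axis of the fan switch, 94 mm above the table: a blue bar 42 mm long, 14 mm wide, its top at 101 mm, on a round disc 44 mm across whose top is at 71 mm. At joint 0 the bar lies along the cooler's x. The point turns with the bar.
- fan (a joint): angle of the fan switch: 0 = off, 1.05 = on, at its stop; grows clockwise seen from above; stiff (0.05 N m), it stays where it is left
- remote: white remote control 45 by 130 by 18 mm, loose; not to be disturbed; origin under its centre
- keytag: orange key tag with a steel key, 110 mm long, 6 mm high, loose; not to be disturbed; origin under the tag
- tin: open yellow tin 85 by 75 mm, 110 mm high, its red lid standing open to 180 mm at the far side, loose; not to be disturbed; origin under its centre
- carton0: red packet 55 by 88 by 23 mm, loose; not to be disturbed; origin under its centre
- carton1: white packet 55 by 88 by 23 mm, loose; not to be disturbed; origin under its centre

How it is judged:
By the outcome, as a careful person would: the job done as asked, in the order asked, and still so for the second after the job is handed in, with the robot touching nothing.
It also fails if it takes over 61 s, if anything falls off the work surface, if the arm or the gripper's body presses on something with over 40 N, if the wrist force passes 120 N, or if a joint passes its speed limit or range.

ROBOT

A 7-joint arm with a two-finger parallel gripper is mounted at the origin on the work surface. World frame = base frame: x ahead of the robot, y to its left, z up, the work surface at z = 0. Lengths are in m, angles in rad, forces in N, time in s.
With the tool pointing down it reaches from about 0.4 to 0.925 m from the base axis. Payload 4.1 kg.
Tool frame: the origin (TCP) lies midway between the tips of the shut fingers; the grasp point (between the pads) lies bot.tcp_to_grasp behind it (bot.tcp_to_grasp is the distance from the TCP to the grasp point, in m); z points along the fingers, y is the line along which they close (so a half turn about z gives the same grasp; the last joint's range is limited). The gripper opens to 85 mm and grips with 20 to 120 N. Pads are 22 mm wide; open, the fingers measure 114 mm over their backs; the gripper's body (76 mm by 85 mm) begins 54 mm behind the grasp point. The pads swing forward as they close: fully open they stand 13 mm farther back than shut.
Start: joints at [1.173, 0.398, 0.045, 1.537, -0.019, 1.207, -0.051], TCP at [0.191, -0.621, 0.231] pointing down, gripper open.
Joint ranges: [-2.82, 2.82], [-0.49, 2.23], [-1.37, 1.46], [0, 2.46], [-1.36, 4.5], [0.23, 2], [-2.94, 2.94]. Speed limits (rad/s): [2.57, 2.57, 3.14, 3.14, 3.14, 3.14, 3.14].

INTERFACE

Orientations are given as a rotation vector (axis times angle).
In Python, from workcell import bot gives the robot as it stands.
- The arm moves only by the tool servo_tool, never from a script. Its argument "moves" is text: rows parted by semicolons, each of 6 numbers parted by spaces: the shift along the world's x, y, z in mm, then the turn, a rotation vector about the world's x, y, z in degrees. In form: x y z wx wy wz; .... A call has 1 to 5 rows; each row shifts and turns the commanded pose from where the row before left it; what a row does not reach is not made up. A row lasts 1/8 s, in which the tool goes at most 62.5 mm and 10.7 degrees, less where a joint would pass 70% of its speed; a pose out of reach is approached as far as the arm can. A call with a gripper value outside its range is refused whole. "gripper" is the opening, from 0 (shut) to 1 (fully open), set as the call begins (left out, the last holds). The fingers move at their own pace and stop on an object; "squeeze" is the grip in N (left out, the last holds). Time passes only in rows, so rows that do not move let the fingers close. It gives the time, the measured TCP pose, the force, the opening and the grip force at its end, in the units of the state.
- bot.get_obs(): the state, without advancing time (a new reading comes with each control period).
- bot.read_camera(name): name is "scene" or "top" or "wrist"; returns a dict with "color" (400x640x3 uint8, blue, green, red), "z_map" (400x640 float32, m along the optical axis (not along the pixel's ray), 0 where there is no reading), "mtx" (3x3 intrinsics, pixels), "R" (3x3) and "t" (3): a world point X has camera coordinates R X + t. Camera axes: x right, y down, z forward; pixel columns grow to the right and rows downward; lengths in m; the calibration is good to about 2 mm. A picture is of the moment at which its call begins.
- bot.finish_job(): hands the job in; it is judged then, once.
Trained networks look in a picture, given as the dict that the camera call returned (one of the last four; its "shot" number tells which), for a name from the list of things; names that differ only in an ending like _2 or _b are one class to them, and where a whole thing is asked for, a point or a joint stands for the part that bears it (a point fixed in the world has none). Each returns a list of dicts, best first, with "confidence" (0 to 1); they miss things now and then, are a little off and sometimes report something else, mostly with a low value. They report only what shows in the picture. A call takes as long as a camera call.
- bot.search_frame(picture, target): "location" ([x, y, z] in m, in world coordinates, good to about 4 mm: the middle of the surface that is visible of it).
- bot.mark_of(picture, target): "location" ([x, y, z] in m, in world coordinates, good to about 4 mm: a listed point, or the origin of a listed thing).
The state is a dict: "clock": time; "joint_pos": joint angles; "dq": joint speeds; "joint_efforts": joint torques, N m; "eef_pos": TCP position; "ee_rot": TCP orientation; "contact_force": force on the tool from outside, world axes, zero at the start; "ft_torque": the same for the moment, N m; "opening": finger opening in m; "gripper_force": force on a finger pad.
Only numpy, scipy, OpenCV 4.12 (cv2) and the standard library are available. Lean on these libraries where they do the work, as an engineer would, in place of code of your own. Each camera call takes 0.05 s, during which the arm holds its last target. There are 200 camera calls.

## Working session

There is one attempt and no reset: what is moved stays moved. The work goes in short steps, Python scripts to look and compute and a tool call to move; the robot and the scene stay as the last step left them, time stands still between calls to the robot, and variables do not carry over. Pictures are saved under pics/ and viewed, at most 10 in all, crops included, and the job is handed in when it is done.

Besides the shell and the picture viewer there is one more tool, called after "Request:" as name(argument=value, ...) on one line, values as JSON. servo_tool: Moves the arm, as the interface text tells. Its arguments: {"type":"object","properties":{"moves":{"type":"string"},"gripper":{"type":"number"},"squeeze":{"type":"number"}},"required":["moves"]}

```bash
mkdir -p pics; cat > h.py <<'E'
import cv2,numpy as np
from workcell import bot
from scipy.spatial.transform import Rotation as Ro
np.set_printoptions(precision=4,suppress=True)
def world(p,u,v):
    z=p["z_map"][v,u]; c=np.linalg.inv(p["mtx"])@np.array([u,v,1.])*z
    return p["R"].T@(c-p["t"])
def pix(p,X):
    c=p["mtx"]@(p["R"]@np.array(X)+p["t"]); return c[:2]/c[2]
E
python3 - <<'E'
from h import *
o=bot.get_obs(); print(o["clock"],o["eef_pos"],o["ee_rot"],bot.tcp_to_grasp,o["opening"])
for n in ["top","scene"]:
    p=bot.read_camera(n); cv2.imwrite(f"pics/{n}1.png",p["color"])
    print(n,"cam at",-p["R"].T@p["t"])
    for t in ["station_a","station_a_mould","lever_a_tip","hook","cooler","cooler_tray","fan_grip","remote","keytag","tin","carton0","carton1"]:
        print(t,[(r["location"],round(r["confidence"],2),pix(p,r["location"]).round()) for r in bot.mark_of(p,t)][:3])
E
```

```text
0.0 [ 0.1912 -0.6206  0.2303] [-3.1047 -0.4674  0.0006] 0.0187 0.08530794754554492
top cam at [0.5124 0.041  1.2325]
station_a [([0.5234, 0.2916, 0.0005], 0.8, array([227., 231.])), ([0.4667, -0.2671, 0.0043], 0.57, array([431., 251.])), ([0.5773, 0.0738, 0.092], 0.22, array([306., 209.]))]
station_a_mould [([0.4709, -0.2972, 0.0438], 0.6, array([446., 250.]))]
lever_a_tip [([0.7565, -0.1281, 0.0018], 0.16, array([379., 147.]))]
hook [([0.5684, -0.0298, 0.0212], 0.28, array([345., 214.]))]
cooler [([0.5908, 0.0095, 0.0026], 0.96, array([330., 206.]))]
cooler_tray [([0.5678, -0.0294, 0.0173], 0.91, array([345., 214.]))]
fan_grip [([0.578, 0.0756, 0.0912], 0.66, array([305., 209.]))]
remote [([0.3647, 0.121, -0.0021], 0.86, array([290., 289.]))]
keytag [([0.377, -0.1051, -0.0024], 0.85, array([372., 284.])), ([0.747, -0.2516, -0.0014], 0.39, array([423., 150.]))]
tin [([0.7513, 0.1977, -0.0021], 0.96, array([262., 149.]))]
carton0 [([0.7564, -0.1275, 0.001], 0.97, array([379., 147.]))]
carton1 [([0.7564, -0.1275, 0.001], 0.97, array([379., 147.]))]
scene cam at [ 1.2756 -0.7179  0.826 
[... 195 characters left out ...]
[202., 268.])), ([0.4866, -0.1885, 0.1233], 0.46, array([230., 221.]))]
hook [([0.4707, -0.302, 0.0453], 0.86, array([190., 265.]))]
cooler [([0.5842, 0.0041, 0.0057], 0.57, array([316., 241.]))]
cooler_tray [([0.5653, -0.0268, 0.0224], 0.63, array([302., 238.]))]
fan_grip [([0.5744, 0.0825, 0.0989], 0.7, array([334., 199.]))]
remote [([0.367, 0.1189, 0.0028], 0.7, array([291., 193.]))]
keytag [([0.3763, -0.1069, 0.0007], 0.44, array([233., 227.]))]
tin [([0.7521, 0.1974, 0.0018], 0.96, array([411., 239.])), ([0.4645, -0.2693, -0.0005], 0.32, array([203., 271.]))]
carton0 [([0.7506, -0.2519, 0.0021], 0.87, array([287., 331.]))]
carton1 [([0.7506, -0.2519, 0.0021], 0.87, array([287., 331.]))]
```

View pics/top1.png

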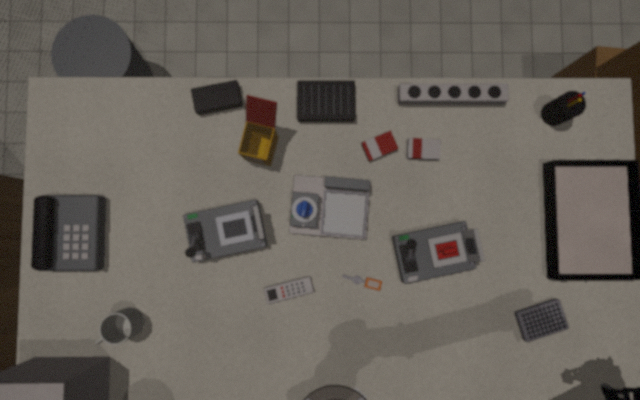

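View pics/scene1.png

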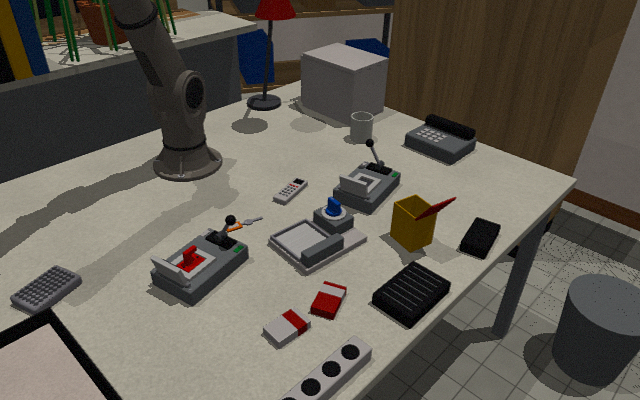

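The hook is in the machine at right in the top view (mould at about 446,250). Its lever leans away from the robot, so it's on (scene: ball at about 230,220). The other machine's lever leans toward the robot (off). The cooler is in the middle (330,206), with the blue bar at (305,209). Next I'll measure yaws from the depth maps.

```bash
python3 - <<'E'
from h import *
def cloud(p):
    v,u=np.mgrid[0:400,0:640]; z=p["z_map"]
    c=np.stack([u,v,np.ones_like(u)],-1)@np.linalg.inv(p["mtx"]).T*z[...,None]
    return (c-p["t"])@p["R"], z>0
for n in ["top","scene"]:
    p=bot.read_camera(n); W,ok=cloud(p); hsv=cv2.cvtColor(p["color"],cv2.COLOR_BGR2HSV)
    def rect(name,c,r,lo,hi,extra=True):
        m=ok&(np.hypot(W[...,0]-c[0],W[...,1]-c[1])<r)&(W[...,2]>lo)&(W[...,2]<hi)&extra
        P=W[m]
        if len(P)<5: print(n,name,len(P));return
        print(n,name,len(P),"med",np.median(P,0),cv2.minAreaRect((P[:,:2]*1000).astype(np.float32)), "z",P[:,2].min(),P[:,2].max())
    rect("stA",(.463,-.268),.14,.03,.056)
    rect("stA any",(.463,-.268),.14,.02,.2)
    rect("stB",(.525,.291),.14,.03,.056)
    rect("cool",(.587,.006),.15,.012,.1)
    rect("coolflat",(.587,.006),.15,.012,.027)
    red=((hsv[...,0]<8)|(hsv[...,0]>172))&(hsv[...,1]>150)&(hsv[...,2]>50)
    rect("hook",(.47,-.30),.08,.03,.2,red)
    rect("hook bar",(.47,-.30),.08,.08,.2,red)
    blue=(abs(hsv[...,0].astype(int)-112)<14)&(hsv[...,1]>130)
    rect("bar",(.577,.077),.06,.08,.2,blue)
    rect("ballA",(.486,-.188),.05,.11,.2)
E
```

```text
top stA 3225 med [ 0.4623 -0.2615  0.0456] ((464.4620056152344, -265.0947570800781), (130.07199096679688, 200.39419555664062), 11.5083589553833) z 0.030172185930280426 0.05596705125542793
top stA any 4055 med [ 0.4672 -0.2704  0.0475] ((465.1927490234375, -268.6838684082031), (130.07199096679688, 207.71961975097656), 11.5083589553833) z 0.020252900871968817 0.1430472704960674
top stB 3241 med [0.5237 0.2931 0.0456] ((523.708740234375, 292.07855224609375), (130.95065307617188, 199.90785217285156), 12.006403923034668) z 0.03005202580391905 0.055980857534239606
top cool 4515 med [0.587  0.0109 0.0216] ((587.1890869140625, 12.401298522949219), (210.00059509277344, 159.8854217529297), 84.8459243774414) z 0.012126047288888114 0.09999814043665509
top coolflat 2834 med [ 0.5786 -0.0005  0.0196] ((587.1890869140625, 12.401298522949219), (210.00059509277344, 159.8854217529297), 84.8459243774414) z 0.012126047288888114 0.026991949611884666
top hook 266 med [ 0.4721 -0.2919  0.0527] ((471.9817199707031, -296.6518859863281), (35.93102264404297, 51.65123748779297), 11.034942626953125) z 0.04631315
[... 1582 characters left out ...]
7373046875, -299.9712829589844), (43.7499885559082, 55.03839874267578), 9.495943069458008) z 0.04983712668688044 0.09424805909375933
scene hook bar 94 med [ 0.475  -0.2999  0.089 ] ((471.93212890625, -298.8124694824219), (14.650151252746582, 36.147972106933594), 14.825061798095703) z 0.08000463475496894 0.09424805909375933
scene bar 118 med [0.5835 0.0713 0.0953] ((580.1205444335938, 74.93949890136719), (17.244115829467773, 41.010169982910156), 78.23893737792969) z 0.08013892684711632 0.10464107098261828
scene ballA 94 med [ 0.494  -0.1944  0.1323] ((493.5792236328125, -192.68490600585938), (24.205280303955078, 19.820817947387695), 64.56340026855469) z 0.11456848250360709 0.14139192264863243
```

Request:
servo_tool(moves="35 44 5 0 0 10.5; 35 44 5 0 0 10.5; 35 44 5 0 0 10.5; 35 44 5 0 0 10.5; 35 44 0 0 0 10.5", gripper=0)

```text
clock: 2.02
eef_pos: [0.3676, -0.4, 0.2521]
ee_rot: [2.573, 1.8, 0.0]
contact_force: [-0.1, 0.5, 0.3]
opening: 0.0005
gripper_force: 0.0
```

Request:
servo_tool(moves="35 44 0 0 0 10.5; 35 44 0 0 0 10.5; 35 44 0 0 0 10.5; 35 44 0 0 0 0; 30 45 0 0 0 0")

```text
clock: 2.65
eef_pos: [0.5375, -0.1789, 0.2516]
ee_rot: [1.995, 2.425, 0.001]
contact_force: [0.7, -0.7, -0.4]
opening: 0.0
gripper_force: 0.0
```

```bash
cat >> h.py <<'E'
def yaw(o):
    r=Ro.from_rotvec(o["ee_rot"]).as_matrix(); return np.degrees(np.arctan2(r[1,1],r[0,1])),r[:,2]
E
python3 - <<'E'
from h import *
o=bot.get_obs(); print(o["clock"],o["eef_pos"],yaw(o),o["opening"],o["joint_pos"],o["contact_force"])
p=bot.read_camera("wrist"); cv2.imwrite("pics/w1.png",p["color"]); print(-p["R"].T@p["t"])
for t in ["lever_a_tip","hook","station_a_mould","fan_grip"]:
    print(t,[(r["location"],round(r["confidence"],2),pix(p,r["location"]).round()) for r in bot.mark_of(p,t)][:3])
E
```

```text
2.65 [ 0.5375 -0.1789  0.2516] (np.float64(11.109377133311725), array([ 0.0009, -0.0003, -1.    ])) 7.08612256920387e-06 [ 0.6307  0.2581 -0.4647  1.7039  0.1229  1.2075  0.3295] [ 0.7147 -0.716  -0.4055]
[ 0.5229 -0.1051  0.3944]
lever_a_tip [([0.4846, -0.189, 0.1259], 0.86, array([263., 190.]))]
hook [([0.376, -0.1122, 0.0013], 0.73, array([203.,  88.])), ([0.4687, -0.2994, 0.0446], 0.66, array([251., 252.]))]
station_a_mould []
fan_grip []
```

View pics/w1.png

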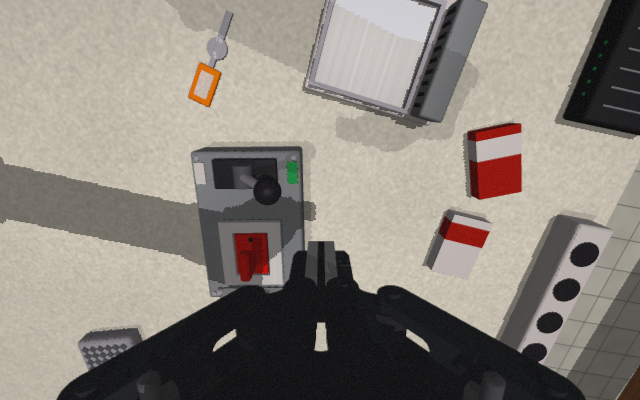

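Close up: the lever's black ball is at (266,190) leaning to the green mark, and the red hook is in the mould at (251,255). The shut fingers are beside the ball on its far side. I'll lower and push.

Request:
servo_tool(moves="0 -1 -50 0 0 0; 0 -1 -50 0 0 0; 0 0 -33 0 0 0; 0 0 0 0 0 0")

```text
clock: 3.4
eef_pos: [0.5332, -0.1838, 0.1159]
ee_rot: [-1.996, -2.419, 0.005]
contact_force: [-0.9, 0.3, 0.2]
opening: -0.0002
gripper_force: 0.0
```

Request:
servo_tool(moves="-16 -3.2 0 0 0 0; -16 -3.2 0 0 0 0; -12 -2.4 0 0 0 0; -12 -2.4 0 0 0 0; -12 -2.4 0 0 0 0")

```text
clock: 4.03
eef_pos: [0.467, -0.1968, 0.1194]
ee_rot: [1.996, 2.424, -0.001]
contact_force: [-0.7, -0.9, -0.6]
opening: -0.0002
gripper_force: 0.0
```

Request:
servo_tool(moves="-10 -2 0 0 0 0; 0 0 0 0 0 0; 0 0 0 0 0 0; 12 2.4 20 0 0 0; 0 0 50 0 0 0")

```text
clock: 4.65
eef_pos: [0.4698, -0.1942, 0.187]
ee_rot: [-1.99, -2.424, 0.0]
contact_force: [0.0, -0.7, 0.3]
opening: 0.0006
gripper_force: 0.0
```

Request:
servo_tool(moves="0 -30 50 0 0 0; 0 -40 20 0 0 0; 0 0 0 0 0 0", gripper=0.7)

```text
clock: 5.03
eef_pos: [0.471, -0.2695, 0.26]
ee_rot: [1.999, 2.418, -0.0]
contact_force: [0.1, 0.6, -0.3]
opening: 0.0542
gripper_force: 0.0
```

```bash
python3 - <<'E'
from h import *
o=bot.get_obs(); print(o["clock"],o["eef_pos"],yaw(o),o["opening"],o["contact_force"])
p=bot.read_camera("wrist"); q=bot.read_camera("scene"); cv2.imwrite("pics/w2.png",np.hstack([p["color"],cv2.resize(q["color"][180:330,120:360],(640,400))])[:, :] if 0 else np.vstack([cv2.resize(p["color"],(480,300)),cv2.resize(q["color"][180:330,120:360],(480,300))]))
print(-p["R"].T@p["t"])
for n,pp in (("w",p),("s",q)):
  for t in ["lever_a_tip","hook","station_a_mould"]:
    print(n,t,[(r["location"],round(r["confidence"],2),pix(pp,r["location"]).round()) for r in bot.mark_of(pp,t)][:3])
E
```

```text
5.025 [ 0.471  -0.2695  0.26  ] (np.float64(10.81626867104942), array([ 0.0033, -0.0029, -1.    ])) 0.05424602793892346 [ 0.0883  0.5959 -0.2501]
[ 0.4565 -0.1952  0.4026]
w lever_a_tip [([0.4091, -0.2041, 0.1281], 0.97, array([265., 105.]))]
w hook [([0.4701, -0.299, 0.0437], 0.96, array([315., 193.]))]
w station_a_mould []
s lever_a_tip [([0.4087, -0.2047, 0.1239], 0.66, array([205., 210.]))]
s hook [([0.7545, 0.2007, 0.0005], 0.6, array([412., 239.]))]
s station_a_mould [([0.4704, -0.2962, 0.0429], 0.97, array([192., 264.])), ([0.4725, 0.3523, 0.1239], 0.15, array([370., 144.]))]
```

View pics/w2.png

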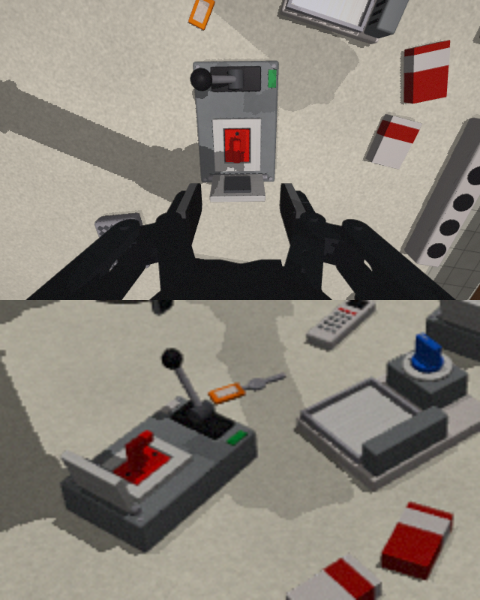

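The lever now leans over the white mark (off), and the hook is still in the mould at (237,145). I'll descend over it.

Request:
servo_tool(moves="0 -16 -40 0 0 0.6; 0 -16.5 -40 0 0 0; 0 0 -40 0 0 0; 0 0 -30 0 0 0; 0 0 -20 0 0 0", gripper=0.5)

```text
clock: 6.05
eef_pos: [0.4696, -0.297, 0.0865]
ee_rot: [-1.98, -2.436, 0.0]
contact_force: [-0.3, 0.2, 0.0]
opening: 0.043
gripper_force: 0.0
```

Request:
servo_tool(moves="0 0 -12 0 0 0; 0 0 -11 0 0 0; 0 0 0 0 0 0; 0 0 0 0 0 0")

```text
clock: 6.55
eef_pos: [0.471, -0.2982, 0.066]
ee_rot: [1.982, 2.436, 0.0]
contact_force: [0.0, 0.0, 0.4]
opening: 0.0425
gripper_force: 0.0
```

```bash
python3 - <<'E'
from h import *
o=bot.get_obs(); print(o["clock"],o["eef_pos"],yaw(o),o["opening"],o["contact_force"])
p=bot.read_camera("wrist"); q=bot.read_camera("scene"); cv2.imwrite("pics/w3.png",np.vstack([cv2.resize(p["color"],(480,300)),cv2.resize(q["color"][200:300,120:280],(480,300))]))
E
```

```text
6.55 [ 0.471  -0.2982  0.066 ] (np.float64(11.727533895619146), array([ 0.0013, -0.0007, -1.    ])) 0.04248232276118808 [0.024  0.0393 0.4333]
```

View pics/w3.png

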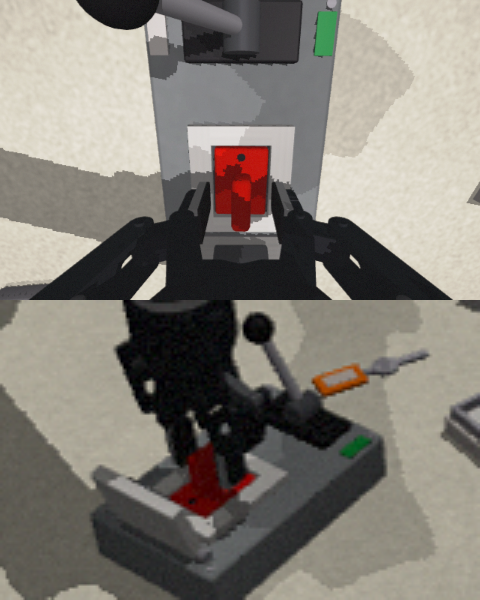

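The red hook stands between the fingers at (241,200), centred. I'll close, then lift.

Request:
servo_tool(moves="0.6 -3 0 0 0 0; 0 0 0 0 0 0; 0 0 0 0 0 0; 0 0 0 0 0 0; 0 0 0 0 0 0", gripper=0, squeeze=40)

```text
clock: 7.28
eef_pos: [0.4713, -0.3015, 0.0657]
ee_rot: [1.982, 2.436, -0.0]
contact_force: [0.2, -1.6, 2.2]
opening: 0.0114
gripper_force: 43.6
```

Request:
servo_tool(moves="0 0 5 0 0 0; 0 0 10 0 0 0; 0 0 20 0 0 0; 0 0 30 0 0 0; 0 0 30 0 0 0")

```text
clock: 7.9
eef_pos: [0.4708, -0.3004, 0.1615]
ee_rot: [-1.982, -2.437, -0.001]
contact_force: [0.7, -1.2, -0.1]
opening: 0.0109
gripper_force: 43.1
```

```bash
python3 - <<'E'
from h import *
o=bot.get_obs(); print(o["clock"],o["eef_pos"],yaw(o),o["opening"],o["gripper_force"],o["contact_force"])
p=bot.read_camera("wrist"); q=bot.read_camera("scene"); cv2.imwrite("pics/w4.png",np.vstack([cv2.resize(p["color"],(480,300)),cv2.resize(q["color"][180:330,120:360],(480,300))]))
for n,pp in (("w",p),("s",q)):
  for t in ["hook","cooler_tray"]:
    print(n,t,[(r["location"],round(r["confidence"],2),pix(pp,r["location"]).round()) for r in bot.mark_of(pp,t)][:3])
E
```

```text
7.9 [ 0.4708 -0.3004  0.1615] (np.float64(11.746577452687434), array([-0.0002,  0.0006, -1.    ])) 0.010895539026383204 43.087530098855495 [ 0.7404 -1.2114 -0.1245]
w hook [([0.4694, -0.2984, 0.1393], 0.61, array([319., 234.]))]
w cooler_tray []
s hook [([0.4733, -0.3038, 0.1443], 0.74, array([184., 232.]))]
s cooler_tray [([0.5687, -0.0277, 0.0222], 0.71, array([303., 239.]))]
```

View pics/w4.png

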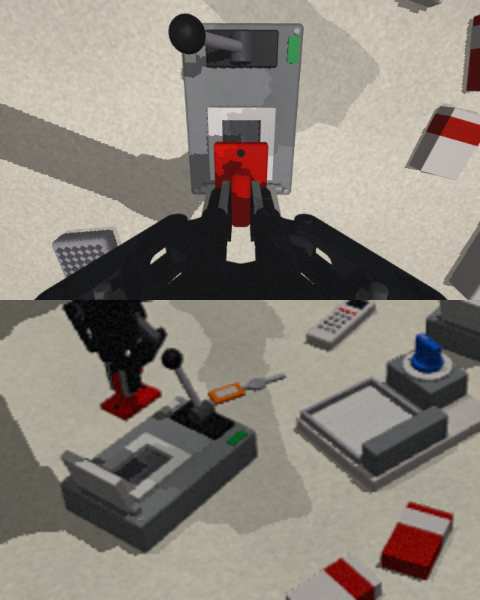

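The hook is held level above the empty mould and the lever stays off. I'll carry it to the tray.

Request:
servo_tool(moves="14 5 30 0 0 0; 25 40 10 0 0 -5.5; 20 45 0 0 0 -5.5; 18 45 0 0 0 -5.5; 12 45 0 0 0 0")

```text
clock: 8.82
eef_pos: [0.5598, -0.1191, 0.1989]
ee_rot: [-2.311, -2.125, 0.002]
contact_force: [0.1, 0.1, -1.6]
opening: 0.0109
gripper_force: 43.1
```

Request:
servo_tool(moves="5 45 0 0 0 0; 0 30 0 0 0 0; 0 15 -20 0 0 0; 0 0 -20 0 0 0; 0 0 0 0 0 0")

```text
clock: 9.45
eef_pos: [0.5627, -0.0308, 0.1576]
ee_rot: [-2.308, -2.125, 0.007]
contact_force: [-0.0, -0.3, 0.3]
opening: 0.0107
gripper_force: 43.1
```

```bash
python3 - <<'E'
from h import *
o=bot.get_obs(); print(o["clock"],o["eef_pos"],yaw(o),o["opening"],o["gripper_force"],o["contact_force"])
p=bot.read_camera("wrist"); q=bot.read_camera("scene"); cv2.imwrite("pics/w5.png",np.vstack([cv2.resize(p["color"],(480,300)),cv2.resize(q["color"][130:280,220:460],(480,300))]))
for n,pp in (("w",p),("s",q)):
  for t in ["hook","cooler_tray","fan_grip"]:
    print(n,t,[(r["location"],round(r["confidence"],2),pix(pp,r["location"]).round()) for r in bot.mark_of(pp,t)][:3])
E
```

```text
9.45 [ 0.5627 -0.0308  0.1576] (np.float64(-4.740153454286917), array([-0.0061,  0.0004, -1.    ])) 0.010746880234555795 43.08604381978512 [-0.005  -0.3315  0.2558]
w hook [([0.5635, -0.0275, 0.1339], 0.74, array([321., 231.]))]
w cooler_tray [([0.573, -0.0277, 0.0233], 0.65, array([332., 184.]))]
w fan_grip [([0.5765, 0.077, 0.0919], 0.86, array([329.,  51.]))]
s hook [([0.5669, -0.0325, 0.1381], 0.56, array([301., 203.]))]
s cooler_tray [([0.5672, -0.0296, 0.0236], 0.85, array([302., 239.])), ([0.527, 0.2915, 0.0014], 0.18, array([368., 192.]))]
s fan_grip [([0.5761, 0.0836, 0.101], 0.49, array([335., 198.])), ([0.75, -0.2456, 0.0022], 0.41, array([289., 329.]))]
```

View pics/w5.png

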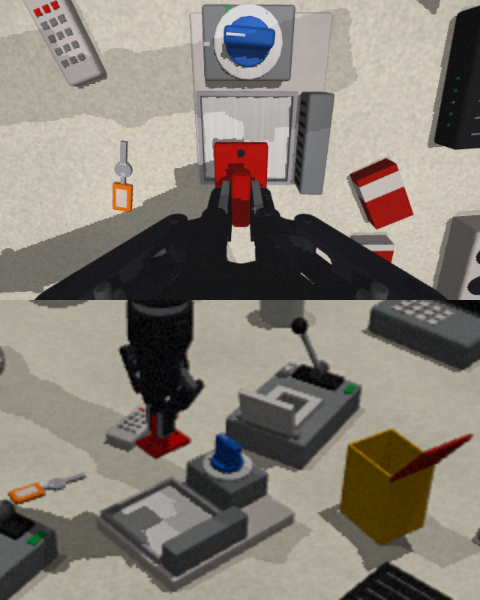

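The hook is held over the tray (plate at (241,160)). Lowering.

Request:
servo_tool(moves="3 0 -35 0 0 0; 0 0 -35 0 0 0; 0 0 -25 0 0 0; 0 0 -15 0 0 0; 0 0 0 0 0 0")

```text
clock: 10.48
eef_pos: [0.5675, -0.031, 0.0498]
ee_rot: [-2.311, -2.126, 0.002]
contact_force: [0.5, 1.5, -0.8]
opening: 0.0111
gripper_force: 43.1
```

Request:
servo_tool(moves="0 0 -2 0 0 0; 0 0 -2 0 0 0; 0 0 -1 0 0 0; 0 0 0 0 0 0")

```text
clock: 10.98
eef_pos: [0.5681, -0.0309, 0.0455]
ee_rot: [2.312, 2.127, 0.0]
contact_force: [0.4, 0.3, 0.1]
opening: 0.0112
gripper_force: 43.1
```

Request:
servo_tool(moves="0 0 -1 0 0 0; 0 0 -1 0 0 0; 0 0 -1 0 0 0; 0 0 0 0 0 0")

```text
clock: 11.48
eef_pos: [0.5679, -0.0309, 0.0422]
ee_rot: [-2.312, -2.127, 0.0]
contact_force: [0.3, -0.1, -0.9]
opening: 0.011
gripper_force: 43.1
```

Request:
servo_tool(moves="0 0 -0.7 0 0 0; 0 0 0 0 0 0; 0 0 -0.7 0 0 0; 0 0 0 0 0 0")

```text
clock: 11.98
eef_pos: [0.5679, -0.0309, 0.0409]
ee_rot: [2.312, 2.127, -0.0]
contact_force: [0.1, 0.2, -1.7]
opening: 0.0113
gripper_force: 43.1
```

Request:
servo_tool(moves="0 0 -0.6 0 0 0; 0 0 0 0 0 0; 0 0 0 0 0 0")

```text
clock: 12.35
eef_pos: [0.5681, -0.0309, 0.0407]
ee_rot: [2.312, 2.127, 0.0]
contact_force: [-2.0, -0.4, 4.3]
opening: 0.0114
gripper_force: 43.7
```

Request:
servo_tool(moves="0 0 -0.6 0 0 0; 0 0 0 0 0 0; 0 0 0 0 0 0")

```text
clock: 12.72
eef_pos: [0.5681, -0.0309, 0.0407]
ee_rot: [2.312, 2.127, -0.0]
contact_force: [-2.9, 0.4, 8.3]
opening: 0.0112
gripper_force: 44.4
```

Request:
servo_tool(moves="0 0 0.8 0 0 0; 0 0 0 0 0 0; 0 0 0 0 0 0; 0 0 0 0 0 0", gripper=0.45)

```text
clock: 13.22
eef_pos: [0.5679, -0.0309, 0.0403]
ee_rot: [-2.312, -2.127, 0.0]
contact_force: [-0.3, -0.1, -0.9]
opening: 0.0384
gripper_force: 0.0
```

Request:
servo_tool(moves="0 0 10 0 0 0; 0 0 25 0 0 0; 0 0 45 0 0 0; 0 0 50 0 0 0; 0 0 40 0 0 0")

```text
clock: 13.85
eef_pos: [0.5685, -0.0307, 0.2135]
ee_rot: [2.31, 2.126, 0.003]
contact_force: [1.2, 0.1, 0.2]
opening: 0.0389
gripper_force: 0.0
```

Request:
servo_tool(moves="0 0 0 0 0 10; 0 0 0 0 0 10; 0 0 0 0 0 10; 0 0 0 0 0 10; 0 0 0 0 0 10")

```text
clock: 14.48
eef_pos: [0.568, -0.0309, 0.2113]
ee_rot: [1.188, 2.907, 0.0]
contact_force: [-0.4, -0.0, 0.0]
opening: 0.0383
gripper_force: 0.0
```

Request:
servo_tool(moves="0 0 0 0 0 10; 0 0 0 0 0 10; 0 0 0 0 0 10; 0 0 0 0 0 10; 0 0 0 0 0 0")

```text
clock: 15.1
eef_pos: [0.568, -0.031, 0.2111]
ee_rot: [0.134, 3.138, 0.0]
contact_force: [-0.5, -0.5, 0.1]
opening: 0.0383
gripper_force: 0.0
```

```bash
python3 - <<'E'
from h import *
o=bot.get_obs(); print(o["clock"],o["eef_pos"],yaw(o),o["opening"],o["gripper_force"],o["joint_pos"])
p=bot.read_camera("wrist"); q=bot.read_camera("scene");t_=bot.read_camera("top"); cv2.imwrite("pics/w6.png",np.vstack([cv2.resize(p["color"],(480,300)),cv2.resize(q["color"][130:280,220:460],(480,300))]))
for n,pp in (("w",p),("s",q),("t",t_)):
  for t in ["hook","fan_grip"]:
    print(n,t,[(r["location"],round(r["confidence"],2),pix(pp,r["location"]).round()) for r in bot.mark_of(pp,t)][:3])
E
```

```text
15.1 [ 0.568  -0.031   0.2111] (np.float64(85.10246454555819), array([ 0.0006,  0.0002, -1.    ])) 0.03828489101076759 0.0 [ 0.5912  0.3458 -0.7635  1.7439  0.259   1.1551  1.237 ]
w hook [([0.568, -0.0262, 0.0183], 0.67, array([326., 175.]))]
w fan_grip [([0.5753, 0.0755, 0.093], 0.72, array([439., 192.])), ([0.5883, 0.0091, 0.0018], 0.31, array([356., 186.])), ([0.5669, -0.0275, 0.0198], 0.3, array([324., 175.]))]
s hook [([0.5712, -0.0303, 0.0156], 0.89, array([303., 242.])), ([0.4119, -0.2013, 0.1251], 0.68, array([207., 209.]))]
s fan_grip [([0.4741, 0.3563, 0.1233], 0.52, array([371., 144.])), ([0.5744, 0.083, 0.0973], 0.51, array([335., 199.]))]
t hook [([0.3641, 0.1213, -0.0008], 0.43, array([289., 289.])), ([0.5689, -0.0263, 0.0203], 0.4, array([344., 214.]))]
t fan_grip [([0.7602, -0.1267, 0.0013], 0.61, array([379., 145.])), ([0.5789, 0.0754, 0.0933], 0.59, array([305., 209.]))]
```

View pics/w6.png

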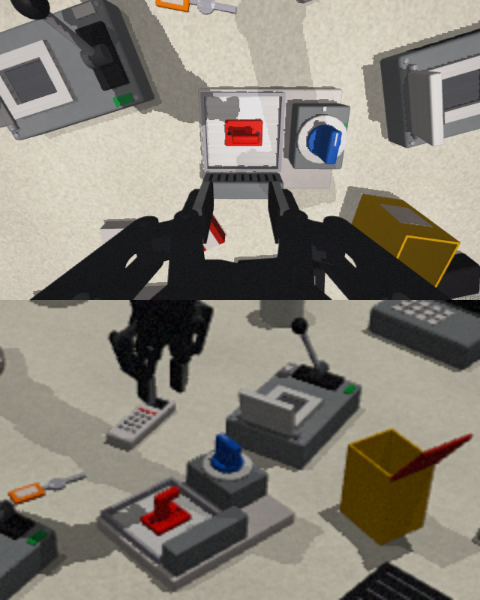

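The hook sits upright in the tray (243,132), clear of the gripper. The blue bar is at about (326,142), still along the cooler's x. Moving over the switch.

Request:
servo_tool(moves="3 30 0 0 0 0; 3 40 0 0 0 0; 2.5 39 0 0 0 0; 0 0 -30 0 0 0; 0 0 0 0 0 0")

```text
clock: 16.18
eef_pos: [0.5747, 0.0778, 0.1785]
ee_rot: [-0.129, -3.134, 0.002]
contact_force: [-0.4, 0.2, 1.2]
opening: 0.0384
gripper_force: 0.0
```

```bash
python3 - <<'E'
from h import *
o=bot.get_obs(); print(o["clock"],o["eef_pos"],yaw(o),o["opening"])
p=bot.read_camera("wrist"); hsv=cv2.cvtColor(p["color"],cv2.COLOR_BGR2HSV)
m=(abs(hsv[...,0].astype(int)-112)<14)&(hsv[...,1]>130)&(p["z_map"]>0)
P=np.array([world(p,u,v) for v,u in zip(*np.nonzero(m))]); 
P=P[np.hypot(P[:,0]-.577,P[:,1]-.078)<.05]
T=P[(P[:,2]>.096)]; print(len(P),len(T),T.mean(0),np.median(P,0),cv2.minAreaRect((T[:,:2]*1000).astype(np.float32)))
print([(r["location"],round(r["confidence"],2)) for r in bot.mark_of(p,"fan_grip")])
E
```

```text
16.175 [0.5747 0.0778 0.1785] (np.float64(85.26903698351126), array([-0.0048, -0.0009, -1.    ])) 0.03838030327169871
1920 805 [0.577  0.0776 0.1012] [0.5756 0.0775 0.0722] ((570.2222290039062, 61.97406005859375), (54.85554885864258, 44.08041763305664), 68.92259979248047)
[([0.5774, 0.075, 0.0913], 0.78), ([0.7548, -0.1328, 0.0008], 0.56)]
```

Request:
servo_tool(moves="0.5 -0.5 -40 0 0 0; 0 0 -35 0 0 0; 0 0 -20 0 0 0; 0 0 -7 0 0 0; 0 0 0 0 0 0")

```text
clock: 16.9
eef_pos: [0.5777, 0.0776, 0.0793]
ee_rot: [0.131, 3.138, 0.001]
contact_force: [0.2, -0.6, -0.2]
opening: 0.0383
gripper_force: 0.0
```

Request:
servo_tool(moves="0 0 0 0 0 0; 0 0 0 0 0 0; 0 0 0 0 0 0; 0 0 0 0 0 0", gripper=0, squeeze=40)

```text
clock: 17.4
eef_pos: [0.5781, 0.0786, 0.08]
ee_rot: [0.13, 3.136, 0.002]
contact_force: [-0.9, 1.4, 6.9]
opening: 0.013
gripper_force: 43.1
```

```bash
python3 - <<'E'
from h import *
o=bot.get_obs(); print(o["clock"],o["eef_pos"],yaw(o),o["opening"],o["gripper_force"],o["contact_force"],o["ft_torque"])
E
```

```text
17.4 [0.5781 0.0786 0.08  ] (np.float64(85.24277051931504), array([ 0.0028,  0.0012, -1.    ])) 0.012996242881492256 43.072527050971985 [-0.9049  1.4455  6.9163] [ 0.2971  0.0439 -0.0251]
```

Request:
servo_tool(moves="0 0 1 0 0 -5; 0 0 0 0 0 -10; 0 0 0 0 0 -10; 0 0 0 0 0 -10; 0 0 0 0 0 -10")

```text
clock: 18.02
eef_pos: [0.5782, 0.0787, 0.0801]
ee_rot: [1.328, 2.845, 0.005]
contact_force: [2.8, 2.4, -1.0]
opening: 0.0133
gripper_force: 42.1
```

Request:
servo_tool(moves="0 0 0 0 0 -7; 0 0 0 0 0 -6; 0 0 0 0 0 -3; 0 0 0 0 0 0; 0 0 0 0 0 0")

```text
clock: 18.65
eef_pos: [0.5782, 0.0789, 0.0801]
ee_rot: [1.702, 2.639, 0.005]
contact_force: [3.3, 4.6, -1.0]
opening: 0.0127
gripper_force: 42.3
```

```bash
python3 - <<'E'
from h import *
o=bot.get_obs(); print(o["clock"],o["eef_pos"],yaw(o),o["opening"],o["gripper_force"],o["contact_force"],o["ft_torque"])
E
```

```text
18.65 [0.5782 0.0789 0.0801] (np.float64(24.364799775689853), array([ 0.0031,  0.0017, -1.    ])) 0.012725054754428916 42.29386031627655 [ 3.2724  4.5505 -0.9777] [ 0.751  -0.8062  0.583 ]
```

Request:
servo_tool(moves="0 0 0 0 0 -4; 0 0 0 0 0 0; 0 0 0 0 0 0")

```text
clock: 19.02
eef_pos: [0.578, 0.0792, 0.0802]
ee_rot: [1.788, 2.581, 0.004]
contact_force: [4.1, 4.4, 1.7]
opening: 0.013
gripper_force: 65.5
```

```bash
python3 - <<'E'
from h import *
o=bot.get_obs(); print(o["clock"],o["eef_pos"],yaw(o),o["opening"],o["gripper_force"],o["contact_force"],o["ft_torque"])
E
```

```text
19.025 [0.578  0.0792 0.0802] (np.float64(20.585208488786357), array([ 0.0031,  0.0012, -1.    ])) 0.01303123419595654 65.51559761166573 [4.0935 4.4454 1.6733] [ 0.8639 -0.6635  1.3453]
```

The torque jumped from 0.58 to 1.35 N m, so the switch is at its stop. Releasing and rising.

Request:
servo_tool(moves="0 0 0 0 0 0; 0 0 0 0 0 0; 0 0 0 0 0 0; 0 0 0 0 0 0", gripper=0.45)

```text
clock: 19.52
eef_pos: [0.5767, 0.077, 0.0794]
ee_rot: [-1.798, -2.576, 0.001]
contact_force: [-0.3, -0.8, -0.3]
opening: 0.0385
gripper_force: 0.0
```

Request:
servo_tool(moves="0 0 20 0 0 0; 0 0 40 0 0 0; 0 0 50 0 0 0; 0 0 50 0 0 0; 0 0 0 0 0 0")

```text
clock: 20.15
eef_pos: [0.58, 0.0787, 0.246]
ee_rot: [1.792, 2.57, 0.012]
contact_force: [-0.1, -0.3, -0.4]
opening: 0.0386
gripper_force: 0.0
```

```bash
python3 - <<'E'
from h import *
o=bot.get_obs(); print(o["clock"],o["eef_pos"],yaw(o),o["opening"],o["contact_force"])
p=bot.read_camera("wrist"); hsv=cv2.cvtColor(p["color"],cv2.COLOR_BGR2HSV)
q=bot.read_camera("scene"); cv2.imwrite("pics/w7.png",np.vstack([cv2.resize(p["color"],(480,300)),cv2.resize(q["color"][130:330,120:440],(480,300))]))
m=(abs(hsv[...,0].astype(int)-112)<14)&(hsv[...,1]>130)&(p["z_map"]>0)
P=np.array([world(p,u,v) for v,u in zip(*np.nonzero(m))])
T=P[(np.hypot(P[:,0]-.577,P[:,1]-.078)<.03)&(abs(P[:,2]-.1)<.006)]
print(len(T),T.mean(0),cv2.minAreaRect((T[:,:2]*1000).astype(np.float32)))
E
```

```text
20.15 [0.58   0.0787 0.246 ] (np.float64(20.226100867801875), array([ 0.0113,  0.0015, -0.9999])) 0.03856204255290935 [-0.0826 -0.3311 -0.4352]
508 [0.5778 0.0786 0.1005] ((577.8546142578125, 78.27532196044922), (13.948446273803711, 41.078857421875), 24.86455535888672)
```

View pics/w7.png

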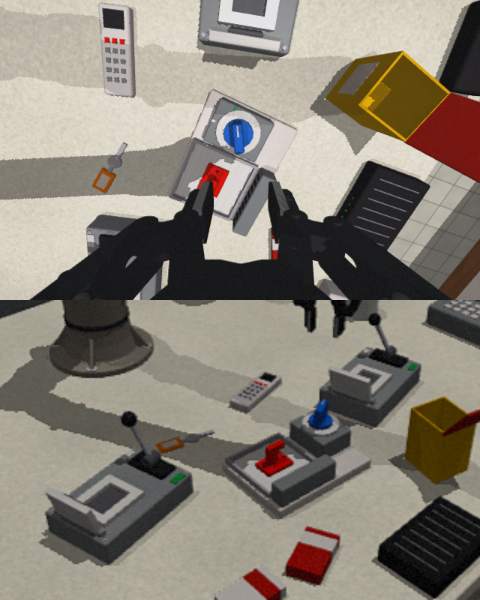

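The blue bar's long axis now lies at -65.1° against the cooler's -5°, a turn of 60° (the stop). The hook stands in the tray, both levers are off, and the arm is clear of everything.

```bash
python3 -c "
from workcell import bot
print(bot.finish_job())"
```

```text
the job is handed in; nothing more can be done
None
```

The job is handed in at about 20 s of the 61 s allowed: lever off, hook standing in the cooling tray, and the fan switch then turned clockwise to its stop (about 60°); the hand-in returned no verdict.

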